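Feed a dish through the guarded slot of a UV unit and draw out its drawer

TASK

Pick up the orange push stick and, with it alone (never the fingers), push the petri dish along the feed deck and through the low slot of the white UV unit until it drops into the shut drawer inside. Then lay the push stick down flat on the bench and draw the drawer gently out to its stop, so that the dish lies in it flat and clear of the shield. Leave the timer and the vial where they are.

Things in the scene. Friction and masses are not known exactly. Their poses are not given: they have to be found in the camera images.
- uv_unit: Fixed UV unit: white hood 110 x 93 mm, 85 mm high, amber shield as its roof, with a steel feed deck in front. Origin: on the bench below the middle of the shut drawer's floor. Its +x is the feed direction (into the slot); the drawer opens along its -y.
- feed_deck (a point): Middle of the deck's top, at x = -100 mm in the unit, 36 mm above the bench; axes as the unit's. The deck runs along x from -51 to +51 mm of this point, between two fences (inner faces at y = +-38 mm, tops 10 mm above the deck; the outer end is open).
- slot (a point): Middle of the slot's lower edge, level with the deck, at x = -51 mm in the unit; axes as the unit's. The slot in the 5 mm front wall is 76 mm wide and 28 mm high. The deck ends 2 mm beyond this point; there the dish drops 7 mm into the drawer. Pushing the dish's rear edge 10 to 35 mm past this point leaves it wholly on the drawer's floor.
- drawer (a joint): How far the drawer is out, m: 0 shut (at the start), 0.075 at its stop. It slides along the unit's -y with about 1.5 N of friction, no spring.
- drawer_floor (a point): Middle of the drawer's inner floor (90 mm along the unit's x, 76 mm along its y), 29 mm above the bench; low lips 4.5 mm high on three sides, front panel 62 mm high on the fourth. Moves with the drawer; axes as the unit's.
- drawer_handle (a point): Middle of the drawer's handle: a dark round bar, 10 mm thick, 60 mm between its two posts, level along the unit's x, 58 mm above the bench and 41 mm (centre) in front of the drawer's white front panel, which leaves a 36 mm gap behind the bar. The hood's top is 27 mm higher than the bar's centre. Moves with the drawer.
- dish: Closed petri dish, a flat disc 58 mm in diameter and 15 mm high, about 30 g; origin at the centre of its underside. Starts on the feed deck between the fences.
- push_stick: Orange push stick, about 90 g, lying on the bench at the start. Origin at its underside, below the middle of the grip. Along its own +x a flat bar, 24 mm wide and 10 mm thick, runs from -65 to +95 mm and ends in a cross head 44 mm wide and 20 mm high whose flat pushing face is at x = +100 mm. The upright grip with black ribs, 36 mm long (x), 18 mm wide (y), spans z = 10 to 52 mm.
- timer: Bystander: small white timer, 64 x 64 x 19 mm, origin under its middle.
- vial: Bystander: small amber vial with black cap, 23 mm in diameter, 57 mm high, standing behind the UV unit; origin under its middle.
Mind the look-alikes: they are no part of the job. Leave any yellow look-alike of the dish alone.

How it is judged:
By the outcome, as a careful person would: the job done as asked, in the order asked, and still so for the second after the job is handed in, with the robot touching nothing.
It also fails if it takes over 61 s, if anything falls off the work surface, if the arm or the gripper's body presses on something with over 40 N, if the wrist force passes 120 N, or if a joint passes its speed limit or range.

ROBOT

A 6-joint arm with a two-finger parallel gripper is mounted at the origin on a cart in front of the work surface, level with it; the furniture and walls round the work are solid. World frame = base frame: x ahead of the robot, y to its left, z up, the work surface at z = 0. Lengths are in m, angles in degrees, forces in N, time in s.
With the tool pointing down it reaches from about 0.3 to 0.75 m from the base axis. Payload 8.5 kg.
Tool frame: the origin (TCP) lies between the finger pads; the fingertips stand env.finger_overhang ahead of it and the grasp point (between the pads) lies 2 mm behind it (env.finger_overhang is the distance from the TCP to the fingertips, in m); z points along the fingers, y is the line along which they close (so a half turn about z gives the same grasp; the last joint's range is limited). The gripper opens to 85 mm and grips with 20 to 120 N. Pads are 22 mm wide; open, the fingers measure 114 mm over their backs; the gripper's body (76 mm by 85 mm) begins 54 mm behind the grasp point. The pads swing forward as they close: fully open they stand 13 mm farther back than shut.
Start: joints at [54.586, 21.807, 74.336, -0, 83.858, -12.336], TCP at [0.216, 0.506, 0.248] pointing down, gripper open.
Joint ranges: [-178.18, 178.18], [-50.72, 133.34], [12.68, 142.11], [-81.47, 261.47], [9.98, 163.14], [-165.26, 165.26]. Speed limits (degrees/s): [136.94, 136.94, 180, 180, 180, 180].

INTERFACE

Orientations are given as a 3x3 rotation matrix whose columns are the frame's x, y, z axes.
In Python, from rig import env gives the robot as it stands. The module is installed in compiled form; this text tells all that it offers.
- The arm moves only by the tool jog_arm, never from a script. Its arguments are lists of equal length, an entry for each row: "hand": the finger opening in m, from 0 to 0.0854; "travel": the shift along the world's x, y, z in m, a list of three; "yaw": the turn about the world's z in rad. A call has exactly 5 rows; each row shifts and turns the commanded pose from where the row before left it; what a row does not reach is not made up. A row lasts 1/8 s, in which the tool goes at most 62.5 mm and 10.7 degrees, less where a joint would pass 70% of its speed; a pose out of reach is approached as far as the arm can. A call is refused whole if a number of a shift passes 0.0625 or a number of a turn 0.188, either way. A call with a gripper value outside its range is refused whole. The fingers move at their own pace and stop on an object; "grip_force" is the grip in N (left out, the last holds). Time passes only in rows, so rows that do not move let the fingers close, or fill a call up. It gives the time, the measured TCP pose, the force, the opening and the grip force at its end, in the units of the state.
- env.observe(): the state, without advancing time (a new reading comes with each control period).
- env.get_image(name): name is "scene" or "top"; returns the picture (480x640x3 uint8, red, green, blue); there is no depth.
- env.calibration(name): a dict with "fx", "fy", "cx", "cy" (pixels), "position" and "rotation" of the camera in the world. Camera axes: x right, y down, z forward; pixel columns grow to the right and rows downward; lengths in m; the calibration is good to about 2 mm. A picture is of the moment at which its call begins. calibration takes no time and is no camera call.
- env.close_job(): hands the job in; it is judged then, once.
The state is a dict: "time_s": time; "q": joint angles; "qvel": joint speeds; "joint_efforts": joint torques, N m; "position": TCP position; "tool_rot": TCP orientation; "ft_force": force on the tool from outside, world axes, zero at the start; "wrist_torque": the same for the moment, N m; "grip_width": finger opening in m; "gripper_force": force on a finger pad.
Only numpy, scipy, OpenCV 4.12 (cv2) and the standard library are available. Lean on these libraries where they do the work, as an engineer would, in place of code of your own. Each camera call takes 0.05 s, during which the arm holds its last target. There are 200 camera calls.

## Working session

There is one attempt and no reset: what is moved stays moved. The work goes in short steps, Python scripts to look and compute and a tool call to move; the robot and the scene stay as the last step left them, time stands still between calls to the robot, and variables do not carry over. Pictures are saved under pics/ and viewed, at most 10 in all, crops included, and the job is handed in when it is done.

Besides the shell and the picture viewer there is one more tool, called after "Emit:" in YAML: its name, and indented under it one key for each argument. jog_arm: Moves the arm, as the interface text tells. Its arguments: {"type":"object","properties":{"hand":{"type":"array"},"travel":{"type":"array"},"yaw":{"type":"array"},"grip_force":{"type":"number"}},"required":["hand","travel","yaw"]}

```bash
mkdir -p pics; python3 - <<'E'
from rig import env
import cv2
for n in("scene","top"):
    cv2.imwrite(f"pics/{n}0.png",env.get_image(n)[:,:,::-1])
    print(n,env.calibration(n))
s=env.observe();print(s["tool_rot"],s["position"],s["grip_width"],env.finger_overhang)
E
```

```text
scene {'fx': 455.1598856312295, 'fy': 455.1598856312295, 'cx': 315.07049871277314, 'cy': 234.36131234061588, 'position': array([ 0.83027031, -0.42544637,  0.44299146]), 'rotation': array([[ 0.92941474,  0.17329736, -0.3258163 ],
       [ 0.36880189, -0.40466595,  0.83679784],
       [ 0.01316809, -0.89789392, -0.4400149 ]])}
top {'fx': 466.84662431576885, 'fy': 466.84662431576885, 'cx': 320.0451060603349, 'cy': 242.44626614962507, 'position': array([0.44403711, 0.29551409, 0.90747196]), 'rotation': array([[-0.00550517, -0.99078372,  0.13534145],
       [-0.99998215,  0.00514036, -0.00304474],
       [ 0.00232098, -0.1353558 , -0.99079434]])}
[[-9.19982503e-01  3.91958666e-01 -7.73923550e-04]
 [ 3.91959314e-01  9.19981957e-01 -1.04624849e-03]
 [ 3.01909542e-04 -1.26587684e-03 -9.99999153e-01]] [0.21544259 0.50579417 0.24777621] 0.08544878875381703 0.017
```

View pics/scene0.png

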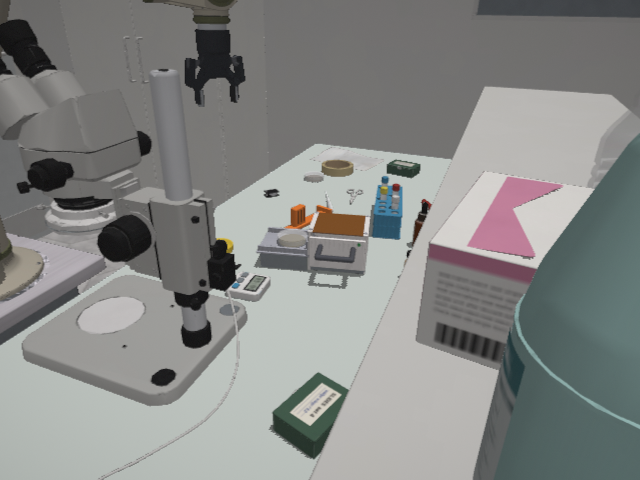

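View pics/top0.png

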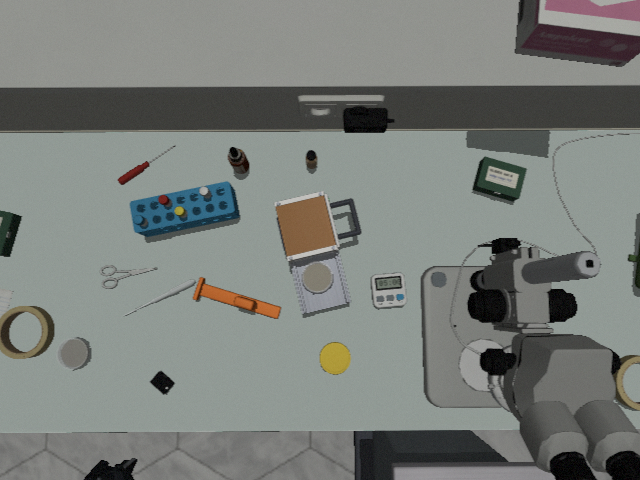

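The top view shows the unit at (310,225), deck and dish (318,277), stick from head (200,290) to tail (278,312) with grip (243,301), timer (389,290), vial (311,158) and a yellow decoy (335,358). I'll zoom in for accuracy.

```bash
python3 - <<'E'
import cv2
i=cv2.imread("pics/top0.png")[180:330,185:385]
cv2.imwrite("pics/crop.png",cv2.resize(i,None,fx=4,fy=4,interpolation=cv2.INTER_CUBIC))
E
```

```text
(no output)
```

View pics/crop.png

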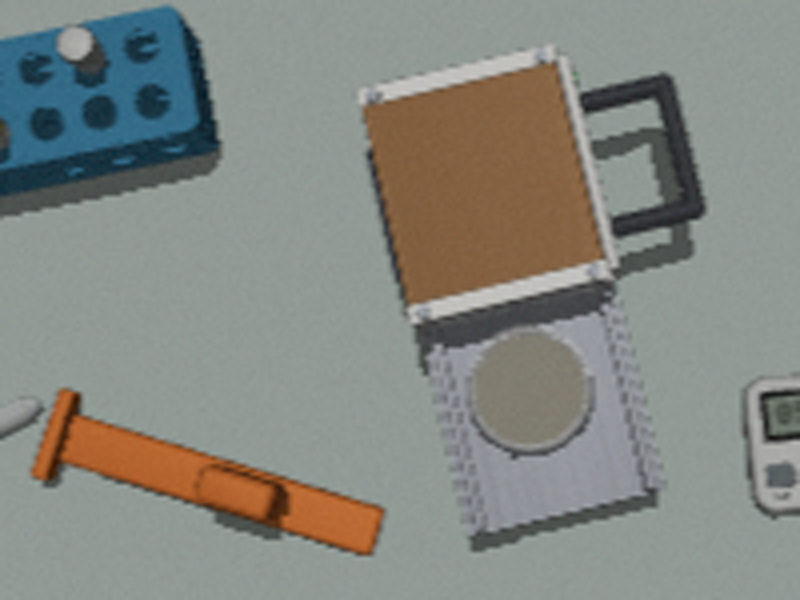

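```bash
cat > h.py <<'E'
import numpy as np
from rig import env
C=env.calibration("top")
def ray(u,v,z,C=C):
    d=C["rotation"]@np.array([(u-C["cx"])/C["fx"],(v-C["cy"])/C["fy"],1])
    return C["position"]+d*(z-C["position"][2])/d[2]
def crop(u,v,z): return ray(u/4+185-.375,v/4+180-.375,z)[:2]
def fit(obj,w):  # 2D rigid fit
    obj=np.array(obj);w=np.array(w);a=obj-obj.mean(0);b=w-w.mean(0)
    t=np.arctan2((a[:,0]*b[:,1]-a[:,1]*b[:,0]).sum(),(a*b).sum())
    R=np.array([[np.cos(t),-np.sin(t)],[np.sin(t),np.cos(t)]]);p=w.mean(0)-R@obj.mean(0)
    print("yaw",np.degrees(t),"pos",p,"res mm",np.round((w-(obj@R.T+p))*1e3,1).tolist());return p,R
E
python3 - <<'E'
from h import *
for p in [((360,92),(552,46),(612,268),(410,320))]:
    w=[crop(*q,.085) for q in p]
    print([np.linalg.norm(w[i]-w[i-1]) for i in range(4)])
# unit: hood in x -51..59, y +-46.5
W=w+[crop(478,534,.036),crop(655,492,.036)]
O=[(.059,.0465),(.059,-.0465),(-.051,-.0465),(-.051,.0465),(-.151,.042),(-.151,-.042)]
p,R=fit(O,W)
d=crop(530,390,.015+.036);print("dish",d,"in unit",(d-p)@R)
h=[crop(668,75,.058),crop(704,213,.058)];print("handle in unit",[(q-p)@R for q in h])
print("handle pred",p+R@[0,-.041-.0465])
s=[crop(65,390,.02),crop(35,478,.02),crop(384,508,.01),crop(370,554,.01)]
ps,Rs=fit([(.1,-.022),(.1,.022),(-.065,-.012),(-.065,.012)],s)
g=[crop(a,b,.052) for a,b in((207,463),(287,490),(270,522),(197,497))]
print("grip top",np.mean(g,0),ps)
sc=env.calibration("scene")
def proj(P,C=sc):
    c=C["rotation"].T@(np.array(P)-C["position"]);return c[0]/c[2]*C["fx"]+C["cx"],c[1]/c[2]*C["fy"]+C["cy"]
for q in [(.059,-.0465,.085),(-.051,-.0465,.085),(-.151,-.042,.036)]: print(proj([*(p+R@q[:2]),q[2]]))
E
```

```text
[np.float64(0.10559364472910501), np.float64(0.08892891357193619), np.float64(0.10442727308266816), np.float64(0.09241938681122976)]
yaw 13.815296408956286 pos [0.58555888 0.31792131] res mm [[-2.6, -2.9], [-4.1, 1.0], [1.6, 1.2], [1.1, 0.5], [2.7, 0.3], [1.4, -0.1]]
dish [0.49690221 0.29858784] in unit [-0.09070857  0.0023964 ]
handle in unit [array([ 0.03521496, -0.0954055 ]), array([-0.03169171, -0.09504634])]
handle pred [0.60645324 0.23295263]
yaw 73.21546355507608 pos [0.45104239 0.432038  ] res mm [[-1.0, -2.1], [-0.2, -1.8], [-0.1, 2.2], [1.3, 1.7]]
grip top [0.45082149 0.43040498] [0.45104239 0.432038  ]
(np.float64(367.8895807727806), np.float64(235.84253798660754))
(np.float64(306.8658568594563), np.float64(231.46491894623009))
(np.float64(254.8406486765524), np.float64(250.02610225354275))
```

Emit:
jog_arm:
  hand: [0.085,0.085,0.085,0.085,0.085]
  travel:
    - [0.0235,-0.0075,-0.01]
    - [0.0235,-0.0075,-0.01]
    - [0.0235,-0.0075,-0.01]
    - [0.0235,-0.0075,-0.01]
    - [0.0235,-0.0075,-0.01]
  yaw: [0.168,0.168,0.168,0.168,0.168]
  grip_force: 60

```text
time_s: 0.72
position: [0.3337, 0.4681, 0.1976]
tool_rot: [[-0.904, -0.428, -0.001], [-0.428, 0.904, -0.001], [0.001, -0.0, -1.0]]
ft_force: [-0.4, -0.9, 0.5]
grip_width: 0.085
gripper_force: 0.0
```

Emit:
jog_arm:
  hand: [0.085,0.085,0.085,0.085,0.085]
  travel:
    - [0.0235,-0.0075,-0.01]
    - [0.0235,-0.0075,-0.01]
    - [0.0235,-0.0075,-0.01]
    - [0.0235,-0.0075,-0.01]
    - [0.0235,-0.0075,-0.01]
  yaw: [0.168,0.168,0.168,0.168,0.168]

```text
time_s: 1.35
position: [0.4512, 0.4306, 0.1476]
tool_rot: [[-0.284, -0.959, -0.001], [-0.959, 0.284, -0.0], [0.001, 0.001, -1.0]]
ft_force: [0.5, 0.4, -0.7]
grip_width: 0.0847
gripper_force: 0.0
```

Emit:
jog_arm:
  hand: [0.06,0.06,0.06,0.06,0.06]
  travel:
    - [0,0,-0.02]
    - [0,0,-0.02]
    - [0,0,0]
    - [0,0,0]
    - [0,0,0]
  yaw: [0,0,0,0,0]

```text
time_s: 1.98
position: [0.4508, 0.4312, 0.1093]
tool_rot: [[-0.289, -0.957, 0.001], [-0.957, 0.289, 0.001], [-0.001, -0.001, -1.0]]
ft_force: [-0.2, -0.1, -1.0]
grip_width: 0.0599
gripper_force: 0.0
```

```bash
cat >> h.py <<'E'
def st():
    s=env.observe();R=s["tool_rot"];print(s["time_s"],"pos",np.round(s["position"],4),"tooly deg",round(np.degrees(np.arctan2(R[1,1],R[0,1])),2),"tilt",np.round(R[:2,2],4),"q",np.round(s["q"],1),"w",round(s["grip_width"],4),"F",np.round(s["ft_force"],1),s["gripper_force"])
E
python3 -c "
from h import *
st()"
```

```text
1.975 pos [0.4508 0.4312 0.1093] tooly deg 163.19 tilt [0.0013 0.0008] q [  32.9   36.1   73.5   -0.    70.4 -130.3] w 0.0599 F [-0.2 -0.1 -1. ] 0.0
```

Emit:
jog_arm:
  hand: [0.06,0.06,0.06,0.06,0.06]
  travel:
    - [0,0,-0.02]
    - [0,0,-0.02]
    - [0,0,-0.02]
    - [0,0,-0.013]
    - [0,0,0]
  yaw: [0,0,0,0,0]

```text
time_s: 2.6
position: [0.4504, 0.4309, 0.035]
tool_rot: [[-0.289, -0.957, -0.001], [-0.957, 0.289, -0.0], [0.001, 0.001, -1.0]]
ft_force: [-0.1, -0.3, 0.7]
grip_width: 0.0601
gripper_force: 0.0
```

Emit:
jog_arm:
  hand: [0.03,0.01,0.0,0.0,0.0]
  travel:
    - [0,0,0]
    - [0,0,0]
    - [0,0,0]
    - [0,0,0]
    - [0,0,0]
  yaw: [0,0,0,0,0]

```text
time_s: 3.22
position: [0.451, 0.4312, 0.0362]
tool_rot: [[-0.289, -0.957, 0.001], [-0.957, 0.289, 0.001], [-0.001, -0.001, -1.0]]
ft_force: [0.4, 0.1, 6.2]
grip_width: 0.0174
gripper_force: 59.4
```

Emit:
jog_arm:
  hand: [0,0,0,0,0]
  travel:
    - [0,0,0]
    - [0,0,0]
    - [0,0,0.01]
    - [0,0,0.02]
    - [0,0,0.03]
  yaw: [0,0,0,0,0]

```text
time_s: 3.85
position: [0.4501, 0.4306, 0.0955]
tool_rot: [[-0.289, -0.957, -0.002], [-0.957, 0.289, -0.001], [0.002, 0.002, -1.0]]
ft_force: [-0.1, 1.1, -0.6]
grip_width: 0.0174
gripper_force: 58.8
```

```bash
python3 -c "
from h import *
st()"
```

```text
3.85 pos [0.4501 0.4306 0.0955] tooly deg 163.18 tilt [-0.002  -0.0012] q [  32.9   36.9   74.3    0.    68.8 -130.3] w 0.0174 F [-0.1  1.1 -0.6] 58.80449295043945
```

Emit:
jog_arm:
  hand: [0,0,0,0,0]
  travel:
    - [0,0,0.0175]
    - [0,0,0.0175]
    - [-0.017,-0.0285,0]
    - [-0.017,-0.0285,0]
    - [-0.017,-0.0285,0]
  yaw: [0,0,-0.1728,-0.1728,-0.1728]

```text
time_s: 4.47
position: [0.3988, 0.3445, 0.1306]
tool_rot: [[-0.729, -0.684, -0.0], [-0.684, 0.729, -0.0], [0.0, 0.0, -1.0]]
ft_force: [0.4, -0.9, -0.3]
grip_width: 0.0174
gripper_force: 58.6
```

Emit:
jog_arm:
  hand: [0,0,0,0,0]
  travel:
    - [-0.017,-0.0285,0]
    - [-0.017,-0.0285,0]
    - [-0.017,-0.0285,0]
    - [0,0,0]
    - [0,0,0]
  yaw: [-0.1728,-0.1728,-0.1728,0,0]

```text
time_s: 5.1
position: [0.3491, 0.2603, 0.1307]
tool_rot: [[-0.971, -0.239, 0.001], [-0.239, 0.971, 0.001], [-0.001, 0.0, -1.0]]
ft_force: [-0.1, -0.3, -0.5]
grip_width: 0.0172
gripper_force: 58.7
```

```bash
python3 -c "
from h import *
import cv2
st()
a=cv2.resize(env.get_image('top')[200:400,220:400,::-1],None,fx=3,fy=3,interpolation=2)
cv2.imwrite('pics/b.png',a)
"
```

```text
5.1 pos [0.3491 0.2603 0.1307] tooly deg 103.84 tilt [0.001  0.0005] q [ 21.1  18.5 102.3   0.   59.1 -82.8] w 0.0172 F [-0.1 -0.3 -0.5] 58.73559594154358
```

View pics/b.png

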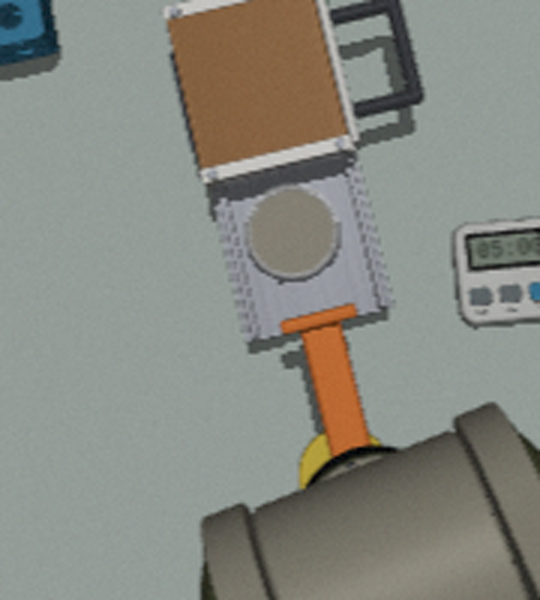

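The stick's head face runs (282,325)-(355,308) in the crop, roughly parallel with the deck end; the dish is untouched at (293,232).

```bash
python3 -c "
from h import *
P=np.array([.58556,.31792]);t=np.radians(13.8);R=np.array([[np.cos(t),-np.sin(t)],[np.sin(t),np.cos(t)]])
f=lambda u,v,z:(np.round(((ray(u/3+220-.33,v/3+200-.33,z)[:2]-P)@R),4))
print('head',f(281,325,.1145),f(355,306,.1145),'bar',f(303,332,.104),f(342,323,.104))
print('deck end',f(248,342,.036),f(390,309,.036),'dish',f(293,232,.051))
print('tcp',(np.array([.3491,.2603])-P)@R, R)
"
```

```text
head [-0.1434  0.0219] [-0.1432 -0.021 ] bar [-0.1502  0.0109] [-0.1507 -0.0119]
deck end [-0.1485  0.0451] [-0.1503 -0.0448] dish [-0.0906  0.0019]
tcp [-0.24337871  0.00044686] [[ 0.97113428 -0.23853346]
 [ 0.23853346  0.97113428]]
```

Emit:
jog_arm:
  hand: [0,0,0,0,0]
  travel:
    - [0,0,-0.02]
    - [0,0,-0.02]
    - [0,0,-0.01]
    - [0,0,-0.0055]
    - [0,0,0]
  yaw: [0,0,0,0,0]

```text
time_s: 5.78
position: [0.3488, 0.2601, 0.0749]
tool_rot: [[-0.971, -0.238, 0.0], [-0.238, 0.971, 0.0], [-0.0, 0.0, -1.0]]
ft_force: [0.1, 0.2, -1.5]
grip_width: 0.0172
gripper_force: 58.7
```

Emit:
jog_arm:
  hand: [0,0,0,0,0]
  travel:
    - [0.0073,0.0018,0]
    - [0.0073,0.0018,0]
    - [0.0073,0.0018,0]
    - [0.0073,0.0018,0]
    - [0.0073,0.0018,0]
  yaw: [0,0,0,0,0]

```text
time_s: 6.4
position: [0.3856, 0.2691, 0.0748]
tool_rot: [[-0.971, -0.238, -0.0], [-0.238, 0.971, -0.0], [0.0, -0.0, -1.0]]
ft_force: [0.5, -0.1, -0.6]
grip_width: 0.017
gripper_force: 58.7
```

Emit:
jog_arm:
  hand: [0,0,0,0,0]
  travel:
    - [0.00485,0.0012,0]
    - [0.00485,0.0012,0]
    - [0.00485,0.0012,0]
    - [0.00485,0.0012,0]
    - [0.00485,0.0012,0]
  yaw: [0,0,0,0,0]

```text
time_s: 7.02
position: [0.4096, 0.275, 0.0748]
tool_rot: [[-0.971, -0.238, -0.0], [-0.238, 0.971, -0.0], [0.0, -0.0, -1.0]]
ft_force: [-0.2, 0.0, -0.9]
grip_width: 0.017
gripper_force: 58.7
```

```bash
cat >> h.py <<'E'
P=np.array([.58556,.31792]);t=np.radians(13.8);RU=np.array([[np.cos(t),-np.sin(t)],[np.sin(t),np.cos(t)]])
def unit(): print("tcp in unit",np.round((env.observe()["position"][:2]-P)@RU,4))
E
python3 -c "
from h import *
import cv2
st();unit()
a=cv2.resize(env.get_image('top')[200:350,260:400,::-1],None,fx=3,fy=3,interpolation=2)
b=cv2.resize(env.get_image('scene')[190:300,230:390,::-1],None,fy=450/110,fx=450/110,interpolation=2)[:450,:380]
cv2.imwrite('pics/c.png',np.hstack([a,b]))
"
```

```text
7.025 pos [0.4096 0.275  0.0748] tooly deg 103.78 tilt [-0. -0.] q [ 20.1  28.2  97.4  -0.   54.4 -83.7] w 0.017 F [-0.2  0.  -0.9] 58.74084949493408
tcp in unit [-0.1811  0.0003]
```

View pics/c.png

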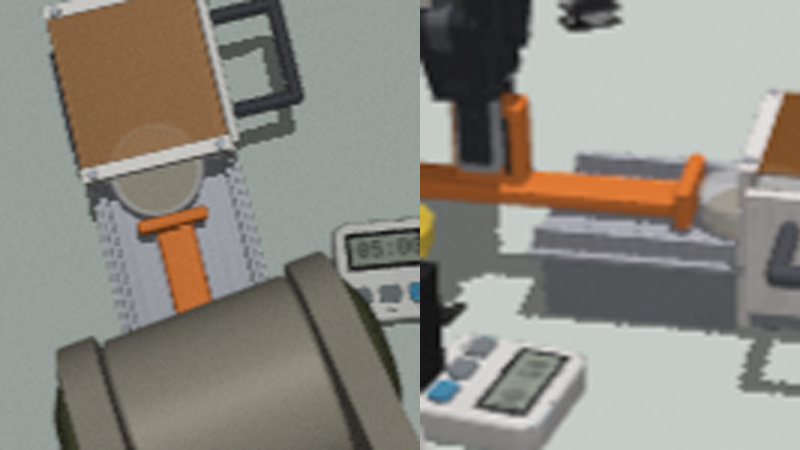

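The dish (left crop, ~(157,170)) is half through the slot, straight in front of the head, and visible through the shield.

Emit:
jog_arm:
  hand: [0,0,0,0,0]
  travel:
    - [0.00485,0.0012,0]
    - [0.00485,0.0012,0]
    - [0.00485,0.0012,0]
    - [0.00485,0.0012,0]
    - [0.00485,0.0012,0]
  yaw: [0,0,0,0,0]

```text
time_s: 7.75
position: [0.4339, 0.281, 0.0748]
tool_rot: [[-0.971, -0.238, -0.0], [-0.238, 0.971, -0.0], [0.0, -0.0, -1.0]]
ft_force: [-0.7, -0.8, -1.2]
grip_width: 0.017
gripper_force: 58.7
```

Emit:
jog_arm:
  hand: [0,0,0,0,0]
  travel:
    - [0.00485,0.0012,0]
    - [0.00485,0.0012,0]
    - [0.00485,0.0012,0]
    - [0.00485,0.0012,0]
    - [0.00485,0.0012,0]
  yaw: [0,0,0,0,0]

```text
time_s: 8.38
position: [0.4582, 0.287, 0.0748]
tool_rot: [[-0.971, -0.238, 0.0], [-0.238, 0.971, -0.0], [-0.0, -0.0, -1.0]]
ft_force: [-0.3, 1.0, -0.7]
grip_width: 0.0172
gripper_force: 58.7
```

```bash
python3 -c "
from h import *
import cv2
st();unit()
a=cv2.resize(env.get_image('top')[180:330,260:400,::-1],None,fx=3,fy=3,interpolation=2)
b=cv2.resize(env.get_image('scene')[190:300,230:390,::-1],None,fy=450/110,fx=450/110,interpolation=2)[:450,:380]
cv2.imwrite('pics/d.png',np.hstack([a,b]))
"
```

```text
8.375 pos [0.4582 0.287  0.0748] tooly deg 103.77 tilt [ 0. -0.] q [ 19.5  31.8  89.8  -0.   58.4 -84.3] w 0.0172 F [-0.3  1.  -0.7] 58.73034954071045
tcp in unit [-0.1311  0.0004]
```

View pics/d.png

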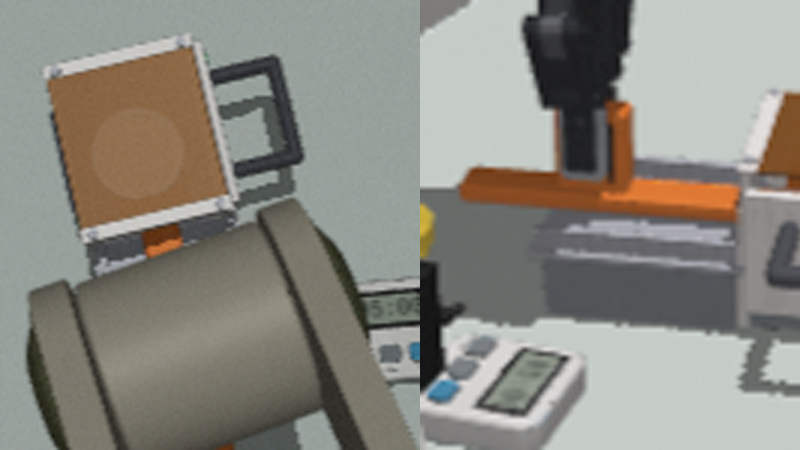

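Dish shows through the shield as a round disc at crop (137,153), fully inside. Retract, then lay the stick at about (0.36, 0.42).

Emit:
jog_arm:
  hand: [0,0,0,0,0]
  travel:
    - [-0.0218,-0.0054,0]
    - [-0.0218,-0.0054,0]
    - [-0.0218,-0.0054,0]
    - [-0.0218,-0.0054,0]
    - [-0.0218,-0.0054,0]
  yaw: [0,0,0,0,0]

```text
time_s: 9.1
position: [0.3481, 0.2598, 0.0749]
tool_rot: [[-0.971, -0.238, 0.0], [-0.238, 0.971, 0.0], [-0.0, 0.0, -1.0]]
ft_force: [-0.5, 0.9, -0.9]
grip_width: 0.0172
gripper_force: 58.7
```

Emit:
jog_arm:
  hand: [0,0,0,0,0]
  travel:
    - [0,0,0.025]
    - [0,0,0.025]
    - [0.003,0.053,0]
    - [0.003,0.053,0]
    - [0.003,0.054,0]
  yaw: [0,0,0,0,0]

```text
time_s: 9.72
position: [0.3577, 0.4216, 0.125]
tool_rot: [[-0.971, -0.238, 0.0], [-0.238, 0.971, 0.0], [-0.0, 0.0, -1.0]]
ft_force: [1.3, -0.2, -0.8]
grip_width: 0.0173
gripper_force: 58.9
```

Emit:
jog_arm:
  hand: [0,0,0,0,0]
  travel:
    - [0,0,-0.03]
    - [0,0,-0.03]
    - [0,0,-0.015]
    - [0,0,-0.008]
    - [0,0,0]
  yaw: [0,0,0,0,0]

```text
time_s: 10.35
position: [0.358, 0.42, 0.0421]
tool_rot: [[-0.971, -0.238, 0.0], [-0.238, 0.971, 0.0], [-0.0, 0.0, -1.0]]
ft_force: [-0.0, 0.5, -1.3]
grip_width: 0.0174
gripper_force: 59.0
```

```bash
python3 -c "
from h import *
st()
w=ray(137/3+260-.33,153/3+180-.33,.044)[:2];print('dish unit',(w-P)@RU)"
```

```text
10.35 pos [0.358  0.42   0.0421] tooly deg 103.76 tilt [0.0002 0.0002] q [ 37.3  35.4  89.6  -0.   55.  -66.5] w 0.0174 F [-0.   0.5 -1.3] 59.03478920459747
dish unit [-0.00056957  0.0025782 ]
```

Emit:
jog_arm:
  hand: [0,0,0,0,0]
  travel:
    - [0,0,-0.003]
    - [0,0,-0.002]
    - [0,0,-0.001]
    - [0,0,0]
    - [0,0,0]
  yaw: [0,0,0,0,0]

```text
time_s: 10.98
position: [0.3579, 0.42, 0.0361]
tool_rot: [[-0.971, -0.238, 0.0], [-0.238, 0.971, 0.0], [-0.0, 0.0, -1.0]]
ft_force: [-0.3, -0.4, 4.1]
grip_width: 0.0174
gripper_force: 59.5
```

Emit:
jog_arm:
  hand: [0.025,0.04,0.055,0.055,0.055]
  travel:
    - [0,0,0]
    - [0,0,0]
    - [0,0,0]
    - [0,0,0]
    - [0,0,0.01]
  yaw: [0,0,0,0,0]

```text
time_s: 11.6
position: [0.3576, 0.4197, 0.0457]
tool_rot: [[-0.971, -0.238, -0.001], [-0.238, 0.971, -0.001], [0.001, -0.001, -1.0]]
ft_force: [0.2, 0.0, 0.8]
grip_width: 0.0547
gripper_force: 0.0
```

Emit:
jog_arm:
  hand: [0.055,0.055,0.055,0.055,0.055]
  travel:
    - [0,0,0.03]
    - [0,0,0.05]
    - [0,0,0.05]
    - [0,0,0.05]
    - [0,0,0]
  yaw: [0,0,0,0,0]

```text
time_s: 12.22
position: [0.3587, 0.4207, 0.2303]
tool_rot: [[-0.971, -0.238, 0.007], [-0.238, 0.971, 0.005], [-0.008, 0.003, -1.0]]
ft_force: [-0.0, 0.5, -0.5]
grip_width: 0.055
gripper_force: 0.0
```

```bash
python3 -c "
from h import *
import cv2
st()
a=cv2.resize(env.get_image('top')[180:330,185:400,::-1],None,fx=2,fy=2,interpolation=2)
b=cv2.resize(env.get_image('scene')[170:300,230:400,::-1],None,fy=300/130,fx=300/130,interpolation=2)[:300,:370]
cv2.imwrite('pics/e.png',np.hstack([a,b]))
"
```

```text
12.225 pos [0.3587 0.4207 0.2303] tooly deg 103.78 tilt [0.0068 0.0052] q [ 37.3  22.7  76.    0.   80.8 -66.5] w 0.055 F [-0.   0.5 -0.5] 0.0
```

View pics/e.png

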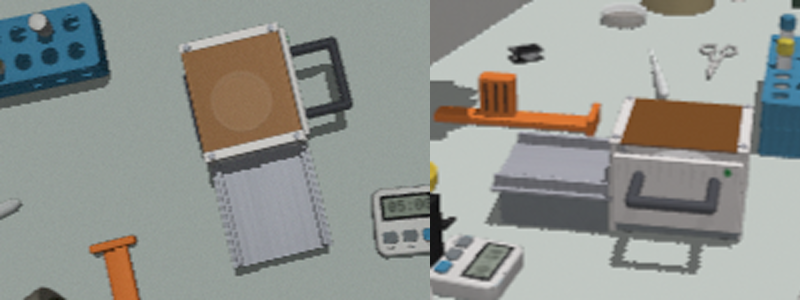

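Stick lies flat on the bench; the dish is still seen flat in the drawer. Now the handle at about (0.6085, 0.2307).

Emit:
jog_arm:
  hand: [0.038,0.038,0.038,0.038,0.038]
  travel:
    - [0.0357,-0.0271,0]
    - [0.0357,-0.0271,0]
    - [0.0357,-0.0271,0]
    - [0.0357,-0.0271,0]
    - [0.0357,-0.0271,0]
  yaw: [0,0,0,0,0]
  grip_force: 25

```text
time_s: 12.95
position: [0.5369, 0.2833, 0.2243]
tool_rot: [[-0.971, -0.238, -0.003], [-0.238, 0.971, -0.001], [0.003, -0.0, -1.0]]
ft_force: [-0.3, -0.0, -0.9]
grip_width: 0.0383
gripper_force: 0.0
```

Emit:
jog_arm:
  hand: [0.038,0.038,0.038,0.038,0.038]
  travel:
    - [0.0357,-0.0271,0]
    - [0.0357,-0.0271,0]
    - [0,0,-0.04]
    - [0,0,-0.03]
    - [0,0,0]
  yaw: [0,0,0,0,0]

```text
time_s: 13.58
position: [0.6063, 0.2299, 0.1524]
tool_rot: [[-0.971, -0.238, -0.007], [-0.238, 0.971, -0.001], [0.007, 0.0, -1.0]]
ft_force: [0.4, -0.1, 0.8]
grip_width: 0.0376
gripper_force: 0.0
```

```bash
python3 -c "
from h import *
import cv2
st();unit()
b=cv2.resize(env.get_image('scene')[150:290,250:430,::-1],None,fy=4,fx=4,interpolation=2)
cv2.imwrite('pics/f.png',b)
"
```

```text
13.575 pos [0.6063 0.2299 0.1524] tooly deg 103.76 tilt [-0.0073 -0.0014] q [ 10.3  36.1  65.5  -0.   78.9 -93.4] w 0.0376 F [ 0.4 -0.1  0.8] 0.0
tcp in unit [-0.0008 -0.0905]
```

View pics/f.png

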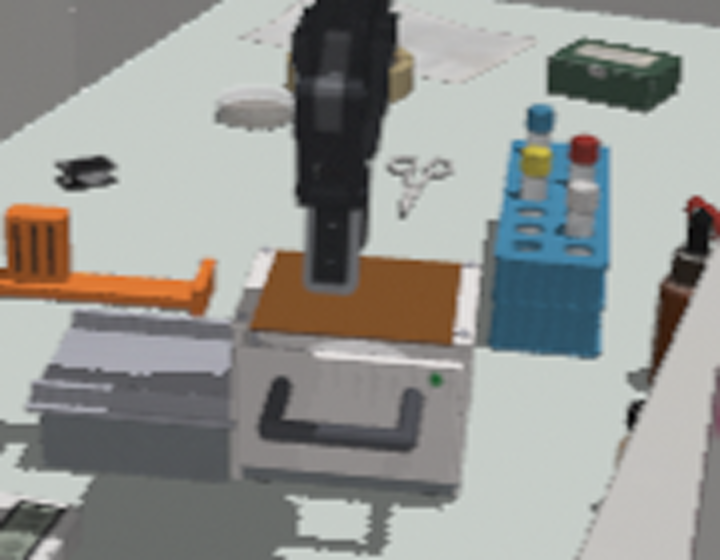

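Gripper stands in line above the handle (bar at crop (340,437)). Descend.

Emit:
jog_arm:
  hand: [0.038,0.038,0.038,0.038,0.038]
  travel:
    - [0.002,0,-0.03]
    - [0,0,-0.03]
    - [0,0,-0.01]
    - [0,0,-0.005]
    - [0,0,0]
  yaw: [0,0,0,0,0]

```text
time_s: 14.25
position: [0.6102, 0.2304, 0.0818]
tool_rot: [[-0.971, -0.238, 0.002], [-0.238, 0.971, 0.0], [-0.002, -0.0, -1.0]]
ft_force: [0.8, 0.4, -0.1]
grip_width: 0.0379
gripper_force: 0.0
```

Emit:
jog_arm:
  hand: [0.038,0.038,0.038,0.038,0.038]
  travel:
    - [0,0,-0.005]
    - [0,0,-0.005]
    - [0,0,-0.005]
    - [0,0,-0.005]
    - [0,0,0]
  yaw: [0,0,0,0,0]

```text
time_s: 14.88
position: [0.6096, 0.2302, 0.0603]
tool_rot: [[-0.971, -0.238, -0.001], [-0.238, 0.971, -0.0], [0.001, 0.0, -1.0]]
ft_force: [-0.6, -0.4, 0.5]
grip_width: 0.0383
gripper_force: 0.0
```

```bash
python3 -c "
from h import *
st();unit()
"
```

```text
14.875 pos [0.6096 0.2302 0.0603] tooly deg 103.78 tilt [-0.0009 -0.0002] q [ 10.3  41.7  71.   -0.   67.4 -93.5] w 0.0383 F [-0.6 -0.4  0.5] 0.0
tcp in unit [ 0.0024 -0.0909]
```

Emit:
jog_arm:
  hand: [0.03,0.024,0.019,0.014,0.011]
  travel:
    - [0,0,-0.003]
    - [0,0,0]
    - [0,0,0]
    - [0,0,0]
    - [0,0,0]
  yaw: [0,0,0,0,0]

```text
time_s: 15.5
position: [0.61, 0.2295, 0.0579]
tool_rot: [[-0.971, -0.238, 0.0], [-0.238, 0.971, -0.001], [-0.0, -0.001, -1.0]]
ft_force: [0.7, -4.6, 0.1]
grip_width: 0.0112
gripper_force: 2.2
```

Emit:
jog_arm:
  hand: [0.008,0.005,0.002,0,0]
  travel:
    - [0,0,0]
    - [0,0,0]
    - [0,0,0]
    - [0,0,0]
    - [0,0,0]
  yaw: [0,0,0,0,0]

```text
time_s: 16.12
position: [0.6101, 0.229, 0.058]
tool_rot: [[-0.971, -0.238, 0.0], [-0.238, 0.971, -0.002], [0.0, -0.002, -1.0]]
ft_force: [1.1, -7.5, 0.9]
grip_width: 0.0089
gripper_force: 24.4
```

Emit:
jog_arm:
  hand: [0,0,0,0,0]
  travel:
    - [0.0002,-0.001,0]
    - [0.0005,-0.002,0]
    - [0.0007,-0.003,0]
    - [0.0007,-0.003,0]
    - [0.0007,-0.003,0]
  yaw: [0,0,0,0,0]

```text
time_s: 16.75
position: [0.6127, 0.2182, 0.058]
tool_rot: [[-0.971, -0.238, 0.0], [-0.238, 0.971, 0.0], [-0.0, 0.0, -1.0]]
ft_force: [0.1, 1.5, 3.1]
grip_width: 0.0092
gripper_force: 24.6
```

```bash
python3 -c "
from h import *
st();unit()
"
```

```text
16.75 pos [0.6127 0.2182 0.058 ] tooly deg 103.78 tilt [0.0003 0.0002] q [  9.2  41.7  71.4   0.   66.8 -94.6] w 0.0092 F [0.1 1.5 3.1] 24.575850069522858
tcp in unit [ 0.0025 -0.1033]
```

Emit:
jog_arm:
  hand: [0,0,0,0,0]
  travel:
    - [0.00095,-0.0039,0]
    - [0.00095,-0.0039,0]
    - [0.00095,-0.0039,0]
    - [0.00095,-0.0039,0]
    - [0.00095,-0.0039,0]
  yaw: [0,0,0,0,0]

```text
time_s: 17.38
position: [0.6173, 0.1985, 0.0579]
tool_rot: [[-0.971, -0.238, -0.0], [-0.238, 0.971, -0.0], [0.0, -0.0, -1.0]]
ft_force: [-2.1, 2.1, 5.2]
grip_width: 0.0088
gripper_force: 24.8
```

Emit:
jog_arm:
  hand: [0,0,0,0,0]
  travel:
    - [0.00095,-0.0039,0]
    - [0.00095,-0.0039,0]
    - [0.00095,-0.0039,0]
    - [0.00095,-0.0039,0]
    - [0.00095,-0.0039,0]
  yaw: [0,0,0,0,0]

```text
time_s: 18.0
position: [0.6219, 0.179, 0.0579]
tool_rot: [[-0.971, -0.238, -0.0], [-0.238, 0.971, -0.0], [0.0, -0.0, -1.0]]
ft_force: [-2.8, 2.4, 5.7]
grip_width: 0.0094
gripper_force: 24.8
```

Emit:
jog_arm:
  hand: [0,0,0,0,0]
  travel:
    - [0.00095,-0.0039,0]
    - [0.00095,-0.0039,0]
    - [0.00095,-0.0039,0]
    - [0.0007,-0.0029,0]
    - [0.0005,-0.0019,0]
  yaw: [0,0,0,0,0]

```text
time_s: 18.62
position: [0.6258, 0.1624, 0.0579]
tool_rot: [[-0.971, -0.238, -0.001], [-0.238, 0.971, -0.0], [0.001, -0.0, -1.0]]
ft_force: [-3.4, 1.9, 6.0]
grip_width: 0.0088
gripper_force: 24.9
```

```bash
python3 -c "
from h import *
st();unit()
"
```

```text
18.625 pos [0.6258 0.1624 0.0579] tooly deg 103.77 tilt [-0.0008 -0.0002] q [  4.1  41.4  72.1  -0.   66.5 -99.7] w 0.0088 F [-3.4  1.9  6. ] 24.86238330602646
tcp in unit [ 0.002  -0.1607]
```

Emit:
jog_arm:
  hand: [0,0,0,0,0]
  travel:
    - [0,-0.001,0]
    - [0,-0.001,0]
    - [0.0002,-0.001,0]
    - [0.0002,-0.001,0]
    - [0.0002,-0.001,0]
  yaw: [0,0,0,0,0]

```text
time_s: 19.25
position: [0.6269, 0.1577, 0.0579]
tool_rot: [[-0.971, -0.238, 0.0], [-0.238, 0.971, 0.0], [-0.0, -0.0, -1.0]]
ft_force: [0.2, 1.1, 4.8]
grip_width: 0.0089
gripper_force: 24.8
```

Emit:
jog_arm:
  hand: [0,0,0,0,0]
  travel:
    - [0.0002,-0.001,0]
    - [0.0002,-0.001,0]
    - [0.0002,-0.001,0]
    - [0,0,0]
    - [0,0,0]
  yaw: [0,0,0,0,0]

```text
time_s: 19.88
position: [0.6273, 0.1558, 0.0579]
tool_rot: [[-0.971, -0.238, 0.0], [-0.238, 0.971, 0.002], [-0.001, 0.002, -1.0]]
ft_force: [0.7, 7.7, 5.1]
grip_width: 0.009
gripper_force: 24.9
```

```bash
python3 -c "
from h import *
st();unit()
"
```

```text
19.875 pos [0.6273 0.1558 0.0579] tooly deg 103.79 tilt [0.0004 0.0017] q [ 3.400e+00  4.140e+01  7.220e+01  1.000e-01  6.640e+01 -1.004e+02] w 0.009 F [0.7 7.7 5.1] 24.899496138095856
tcp in unit [ 0.0019 -0.1674]
```

Emit:
jog_arm:
  hand: [0.013,0.018,0.024,0.03,0.034]
  travel:
    - [0,0,0]
    - [0,0,0]
    - [0,0,0]
    - [0,0,0]
    - [0,0,0]
  yaw: [0,0,0,0,0]

```text
time_s: 20.5
position: [0.6273, 0.1547, 0.0578]
tool_rot: [[-0.971, -0.238, -0.0], [-0.238, 0.971, -0.0], [0.0, -0.0, -1.0]]
ft_force: [-0.6, 0.7, -0.8]
grip_width: 0.0338
gripper_force: 0.0
```

Emit:
jog_arm:
  hand: [0.036,0.036,0.036,0.036,0.036]
  travel:
    - [0,0,0]
    - [0,0,0.01]
    - [0,0,0.02]
    - [0,0,0.03]
    - [0,0,0.04]
  yaw: [0,0,0,0,0]

```text
time_s: 21.12
position: [0.627, 0.1547, 0.1589]
tool_rot: [[-0.971, -0.238, -0.001], [-0.238, 0.971, -0.0], [0.001, 0.0, -1.0]]
ft_force: [0.9, -0.4, 0.6]
grip_width: 0.0359
gripper_force: 0.0
```

Emit:
jog_arm:
  hand: [0.036,0.036,0.036,0.036,0.036]
  travel:
    - [0,0,0.05]
    - [-0.05,0,0.02]
    - [-0.06,0,0]
    - [-0.06,0,0]
    - [-0.06,0,0]
  yaw: [0,0,0,0,0]

```text
time_s: 21.75
position: [0.3953, 0.1547, 0.2285]
tool_rot: [[-0.971, -0.238, 0.001], [-0.238, 0.971, 0.0], [-0.001, -0.0, -1.0]]
ft_force: [0.2, 0.4, 1.4]
grip_width: 0.0358
gripper_force: 0.0
```

```bash
python3 -c "
from h import *
import cv2
st()
a=cv2.resize(env.get_image('top')[140:400,185:425,::-1],None,fx=1.7,fy=1.7,interpolation=2)
b=cv2.resize(env.get_image('scene')[190:310,240:390,::-1],None,fx=2.5,fy=2.5,interpolation=2)
b=cv2.copyMakeBorder(b,0,a.shape[0]-b.shape[0],0,0,0)
cv2.imwrite('pics/g.png',np.hstack([a,b]))
"
```

```text
21.75 pos [0.3953 0.1547 0.2285] tooly deg 103.77 tilt [0.0014 0.0001] q [  5.3  10.2  94.7  -0.   75.  -98.5] w 0.0358 F [0.2 0.4 1.4] 0.0
```

View pics/g.png

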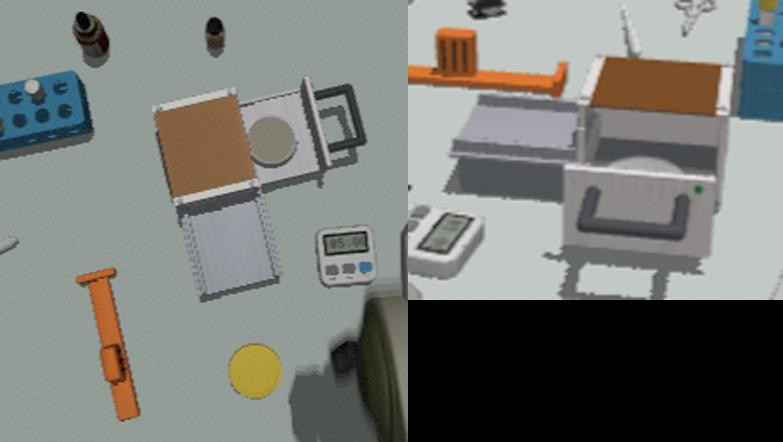

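The drawer is out; the dish shows flat at crop (270,140) beside the hood; stick, timer and vial are in order. Check the numbers.

```bash
python3 -c "
from h import *
import cv2
im=env.get_image('top');c=cv2.cvtColor(im[200:245,325:365],cv2.COLOR_RGB2HSV)
m=((c[:,:,1]>22)&(c[:,:,0]<45)&(c[:,:,2]>100)).astype('uint8')
n,l,s,ce=cv2.connectedComponentsWithStats(m);k=1+s[1:,4].argmax();print(s[k],ce[k])
(x,y),r=cv2.minEnclosingCircle(np.argwhere(l==k)[:,::-1].astype('float32'));x+=325;y+=200
print(x,y,r,'dish unit',(ray(x,y,.044)[:2]-P)@RU,'r mm',r*.058/.03*0+r*.865/466.8)
f=lambda u,v,z:(ray(u/1.7+185-.2,v/1.7+140-.2,z)[:2]-P)@RU
print('hood top edge',f(240,92,.085),f(259,188,.085),'panel top',f(306,80,.062+.024),'bar',f(352,85,.058),f(365,145,.058))
"
```

```text
[  0   1  32  44 798] [13.59022556 24.20426065]
333.37096786499023 222.5 23.072227478027344 dish unit [ 0.001697   -0.05220294] r mm 0.0427538062735511
hood top edge [ 0.048796   -0.04917767] [-0.05546403 -0.04322447] panel top [ 0.04415465 -0.12030831] bar [ 0.03279713 -0.17235785] [-0.03509337 -0.16841679]
```

```bash
python3 -c "
from h import *
import cv2
im=env.get_image('top');c=cv2.resize(im[195:255,315:375,::-1],None,fx=8,fy=8,interpolation=2)
h=cv2.HoughCircles(cv2.GaussianBlur(cv2.cvtColor(c,cv2.COLOR_BGR2GRAY),(9,9),0),cv2.HOUGH_GRADIENT,2,200,param1=60,param2=20,minRadius=105,maxRadius=140)[0][0];print(h)
cv2.circle(c,(int(h[0]),int(h[1])),int(h[2]),(0,0,255),1);cv2.imwrite('pics/h.png',c)
x,y=315+h[0]/8-.44,195+h[1]/8-.44
print('dish unit',(ray(x,y,.044)[:2]-P)@RU,'r',h[2]/8*.868/466.8)
"
```

```text
[237.  227.  124.4]
dish unit [-0.0040506  -0.07169364] r 0.028914738
```

View pics/h.png

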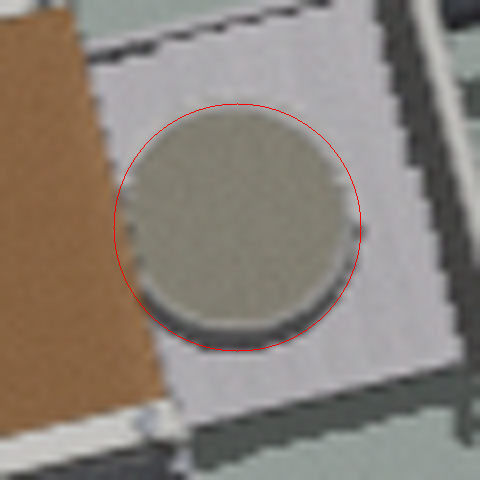

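```bash
python3 -c "
from h import *
import cv2
def proj(p,C):
    c=C['rotation'].T@(p-C['position']);return c[0]/c[2]*C['fx']+C['cx'],c[1]/c[2]*C['fy']+C['cy']
I=env.get_image('top').astype('float32')
def prof(I,C,pts):
    uv=np.array([proj(p,C) for p in pts],'float32')
    return cv2.remap(I,uv[:,:1],uv[:,1:],1)[:,0].astype(int)
w=lambda x,y,z:np.array([*(P+RU@[x,y]),z])
ys=np.arange(-.032,-.118,-.002)
for x in(-.004,):
  for y,c in zip(ys,prof(I,C,[w(x,y,.044) for y in ys])): print(round(y*1e3),c,end=' ')
print()
xs=np.arange(-.044,.044,.002)
for x,c in zip(xs,prof(I,C,[w(x,-.073,.044) for x in xs])): print(round(x*1e3),c,end=' ')
print('\nstart')
J=cv2.imread('pics/top0.png')[:,:,::-1].astype('float32')
xs=np.arange(-.13,-.05,.002)
for x,c in zip(xs,prof(J,C,[w(x,.002,.051) for x in xs])): print(round(x*1e3),c,end=' ')
print('\nshield edge at z .085, new image')
ys=np.arange(-.034,-.056,-.001)
for x in (.03,-.035):
  for y,c in zip(ys,prof(I,C,[w(x,y,.085) for y in ys])): print(round(y*1e3),c,end=' ')
  print()
"
```

```text
-32 [132  98  66] -34 [134 100  68] -36 [136 101  70] -38 [138 101  70] -40 [139 103  71] -42 [139 104  73] -44 [143 111  81] -46 [137 117  94] -48 [132 127 113] -50 [129 126 113] -52 [130 126 114] -54 [127 122 111] -56 [129 124 112] -58 [127 123 111] -60 [128 125 112] -62 [128 125 112] -64 [129 126 113] -66 [128 124 112] -68 [127 124 112] -70 [129 125 112] -72 [129 125 113] -74 [128 124 112] -76 [130 127 113] -78 [131 127 114] -80 [131 126 114] -82 [131 127 114] -84 [130 126 114] -86 [127 125 110] -88 [129 125 112] -90 [129 126 113] -92 [129 127 114] -94 [130 127 113] -96 [130 128 119] -98 [150 148 145] -100 [173 170 172] -102 [173 172 174] -104 [169 167 169] -106 [169 169 171] -108 [172 171 173] -110 [174 171 174] -112 [170 167 171] -114 [170 167 171] -116 [136 134 136] 
-44 [169 168 172] -42 [170 168 171] -40 [169 166 170] -38 [170 168 172] -36 [170 167 170] -34 [168 165 168] -32 [86 83 85] -30 [79 78 79] -28 [137 136 134] -26 [132 128 116] -24 [129 125 112] -22 [129 125 112] -20 [129 125 113] -18 [128 124 112] -16 [128 125 113] -14 [128 126 113] -12 [128 125 113] -10 [128 125 113
[... 1284 characters left out ...]
70] -39 [136 102  71] -40 [140 106  74] -41 [142 109  77] -42 [141 109  80] -43 [142 116  93] -44 [147 131 120] -45 [154 146 143] -46 [166 164 165] -47 [171 170 172] -48 [174 171 174] -49 [173 171 174] -50 [173 170 174] -51 [172 170 174] -52 [173 170 174] -53 [172 170 173] -54 [172 169 172] -55 [171 169 172] 
-34 [136 100  69] -35 [136 101  69] -36 [137 102  70] -37 [138 103  70] -38 [141 106  72] -39 [143 109  75] -40 [142 107  74] -41 [141 108  76] -42 [139 111  87] -43 [139 118 104] -44 [144 135 132] -45 [151 148 153] -46 [162 160 164] -47 [168 166 170] -48 [171 170 174] -49 [172 170 174] -50 [172 170 173] -51 [159 158 160] -52 [141 140 142] -53 [106 105 107] -54 [83 83 84] -55 [81 81 82]
```

```bash
python3 -c "
from rig import env
print(env.close_job())"
```

```text
the job is handed in; nothing more can be done
None
```

I handed the job in at about 22 s: the dish lies flat in the drawer, which is out at its stop, and the stick is flat on the bench. The one doubt is "clear of the shield": the dish's inner edge measures about level with the shield's edge, perhaps 1–2 mm under it, within the roughly 2 mm camera error.

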